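# Zero and set the strain viewer's polarising ring

### The arm

A 6-joint arm with a two-finger parallel gripper is mounted at the origin on the work surface. World frame = base frame: x ahead of the robot, y to its left, z up, the work surface at z = 0. Lengths are in m, angles in degrees, forces in N, time in s.
With the tool pointing down it reaches from about 0.25 to 0.725 m from the base axis. Payload 9.7 kg.
Tool frame: the origin (TCP) lies between the finger pads; the fingertips stand 11 mm ahead of it and the grasp point (between the pads) lies 8 mm behind it; z points along the fingers, x is the direction in which the jaws open and shut, and the axes are right-handed (so a half turn about z gives the same grasp; the last joint's range is limited). The gripper opens to 85 mm and grips with 20 to 120 N. Pads are 22 mm wide; open, the fingers measure 114 mm over their backs; the gripper's body (76 mm by 85 mm) begins 54 mm behind the grasp point. The pads swing forward as they close: fully open they stand 13 mm farther back than shut.
Start: joints at [72.422, 4.979, 10.078, 95.1, 0, 90], TCP at [0.166, 0.524, 0.242] pointing down, gripper open.
Joint ranges: [-179.16, 179.16], [-48.56, 103.87], [-65.8, 70.77], [-126.05, 130.52], [-82.76, 87.17], [-180, 180]. Speed limits (degrees/s): [127.2, 127.2, 147.25, 180, 180, 180].

### API

Orientations are given as [roll, pitch, yaw] about the fixed x, y, z axes, in that order (R = Rz(yaw) Ry(pitch) Rx(roll)).
In Python, from workcell import get_obs, camera, job_done, spotter gives the robot as it stands.
- The arm moves only by the tool play_rows, never from a script. Its argument "rows" is a list of rows, each a list of 3 entries, a list of its own where there are three numbers: the closure, from 0 (fully open) to 1 (shut), then the shift along the tool's x, y, z in cm, then the turn, a rotation vector about the tool's x, y, z in degrees. In form: [[claw, [x, y, z], [wx, wy, wz]], ...]. A call has 1 to 12 rows; each row shifts and turns the pose as measured when the row begins, along the tool's axes as they then stand; what a row does not reach is not made up. A row lasts 1/10 s, in which the tool goes at most 50 mm and 8.59 degrees, less where a joint would pass 70% of its speed; a pose out of reach is approached as far as the arm can. A call is refused whole if a number of a shift passes 5 or a number of a turn 8.59, either way. A call with a gripper value outside its range is refused whole. The fingers move at their own pace and stop on an object; "newtons" is the grip in N (left out, the last holds). Time passes only in rows, so rows that do not move let the fingers close. It gives the time, the measured TCP pose, the force and the opening at its end, in the units of the state.
- get_obs(): the state, without advancing time (a new reading comes with each control period).
- camera(name): name is "scene" or "top" or "wrist"; returns a dict with "img" (384x512x3 uint8, red, green, blue), "intrinsics" (3x3 intrinsics, pixels), "xyz" and "orientation" of the camera in the world. Camera axes: x right, y down, z forward; pixel columns grow to the right and rows downward; lengths in m; the calibration is good to about 2 mm. A picture is of the moment at which its call begins. There is no depth.
- job_done(): hands the job in, once; it reports no verdict.
Trained networks look in a picture, given as the dict that the camera call returned (one of the last four; its "shot" number tells which), for a name from the list of things; names that differ only in an ending like _2 or _b are one class to them, and where a whole thing is asked for, a point or a joint stands for the part that bears it (a point fixed in the world has none). Each returns a list of dicts, best first, with "confidence" (0 to 1); they miss things now and then, are a little off and sometimes report something else, mostly with a low value. They report only what shows in the picture. A call takes as long as a camera call.
- spotter.spot_in(picture, thing): "point" ([x, y, z] in m, in world coordinates, good to about 4 mm: the middle of the surface that is visible of it).
- spotter.trace(picture, thing): "pixels" (384x512 bool, what is visible of it).
The state is a dict: "time": time; "q": joint angles; "qd": joint speeds; "joint_efforts": joint torques, N m; "ee_pos": TCP position; "tcp_rot": TCP orientation; "wrist_force": force on the tool from outside, world axes, zero at the start; "torque": the same for the moment, N m; "opening": finger opening in m.
Only numpy, scipy, OpenCV 4.12 (cv2) and the standard library are available. Lean on these libraries where they do the work, as an engineer would, in place of code of your own. Each camera call takes 0.05 s, during which the arm holds its last target.

### The job

Zero the strain viewer and set it to its mark: push the lever of the rotating ring round until it rests against the square zero stop, then push it back round until its pointer lines up with the long mark in the middle of the white scale, and leave it there. Only push the lever, gently, with the outside of the fingers, without gripping it, and do not disturb the specimen on the glass or anything else standing about.

Things in the scene. Friction and masses are not known exactly. Their poses are not given: they have to be found in the camera images.
- pivot (a point): the axis of the strain viewer's rotating ring, 30 mm above the deck. The viewer is a fixed grey light box, 270 x 270 mm, whose flat deck is 50 mm above the table; it stands at varying places and is turned up to 0.4 rad. In its middle is a round glass with a flat specimen on it, and round that a black knurled ring, 140 mm across and 16 mm high, turns about this upright axis. This frame's -x is the viewer's front, its +y the viewer's left as seen from the robot
- ring (a joint): angle of the ring, rad: 0 with its lever against the square zero stop at the left end of its travel, 2.1 against the small round pin at the right end; grows anticlockwise seen from above, so the lever passes the front of the viewer (at 1.05) on its way from left to right. It turns stiffly (about 3 N at the knob) and stays where it is left, no spring
- lever_knob (a point): centre of the top of the upright black knob on the ring's lever: a pin 14 mm in diameter, 46 mm tall, 82 mm from the axis; its top is 58 mm above the deck and its foot 12 mm above the deck. The lever is a flat aluminium arm, 16 mm wide, its top 12 mm above the deck, sticking out of the ring. Pushing the knob sideways along its circle turns the ring
- pointer (a point): the pointed outer tip of the lever, 99.5 mm from the axis, 12 mm above the deck, on the straight line from the axis through the knob; its frame's +x runs outwards along the lever
- zero_stop (a point): top of the zero stop, a fixed square steel block 22 x 16 x 16 mm standing on the deck 85 mm from the axis, at the left end of the lever's travel; the lever's side lies against it at ring angle 0. Both end stops are at most 16 mm high, so that fingers 20 mm above the deck pass over them
- long_mark (a point): inner end of the long wide black mark in the middle of the white scale, 102.5 mm from the axis. The scale is a curved white strip, 3 mm thick, on the deck just outside the pointer's circle, with nine marks 5 degrees apart: four short thin ones, the long one (25 x 4 mm), four short ones. The strip is clamped at a different place along the arc each time and cannot be moved
- scale: the white scale strip; its frame's origin is on the ring's axis at table height, and its +x axis runs outwards through the long mark
- specimen: amber clear-plastic test specimen, flat dog-bone 86 x 18 x 4 mm, lying loose on the glass inside the ring, its underside 6 mm above the deck; origin under its centre
- load_cell: steel load cell, a stepped round disc 56 mm across and 48 mm high, stands on the table to the left; origin under its centre
- wedge: dark steel grip wedge, stepped block 50 x 30 x 42 mm, on the table to the right; origin under its centre
- clevis_pin: small headed steel pin, 20 mm across the head, 35 mm high, standing on the deck of the viewer on the side away from the robot, behind the ring; origin under its centre
- driver: screwdriver lying on the table to the right; origin about its middle
- tape: cardboard tape roll 90 mm across, 18 mm high, lying on the table to the left; origin under its centre
- oil: small closed grey bottle 44 mm across, 100 mm high, on the table to the right; origin under its centre

How it is judged:
By the outcome, as a careful person would: the job done as asked, in the order asked, and still so for the second after the job is handed in, with the robot touching nothing.
It also fails if it takes over 64 s, if anything falls off the work surface, if the arm or the gripper's body presses on something with over 40 N, if the wrist force passes 120 N, or if a joint passes its speed limit or range.

## Working session

There is one attempt and no reset: what is moved stays moved. The work goes in short steps, Python scripts to look and compute and a tool call to move; the robot and the scene stay as the last step left them, time stands still between calls to the robot, and variables do not carry over. Pictures are saved under pics/ and viewed, and the job is handed in when it is done.

Besides the shell and the picture viewer there is one more tool, called after ">>>" as name(argument=value, ...) on one line, values as JSON. play_rows: Moves the arm, as the interface text tells. Its arguments: {"type":"object","properties":{"rows":{"type":"array","items":{"type":"array"}},"newtons":{"type":"number"}},"required":["rows"]}

```bash
ls; mkdir -p pics; python3 - <<'E'
from workcell import get_obs, camera, spotter
import cv2
o=get_obs()
for k in o: print(k,o[k])
for n in ("top","scene"):
    c=camera(n)
    print(n,c["xyz"],c["orientation"],c["intrinsics"],c["shot"])
    cv2.imwrite(f"pics/{n}0.png",cv2.resize(c["img"][:,:,::-1],(768,576),interpolation=cv2.INTER_CUBIC))
    for t in ["pivot","lever_knob","pointer","zero_stop","long_mark","scale","specimen","load_cell","wedge","clevis_pin","oil","ring"]:
        try:
            r=spotter.spot_in(c,t); print(t,[(x["point"],round(x["confidence"],2)) for x in r[:2]])
        except Exception as e: print(t,e)
E
```

```text
pics
time 0.0
q [ 7.24192618e+01  5.00958665e+00  1.00323010e+01  9.51001042e+01
 -1.06195657e-03  9.00009188e+01]
qd [-0.00514701 -0.11509588 -0.0971859   0.01467157  0.04239339  0.06002576]
joint_efforts [ 2.60786874e-03 -5.20381415e+01  4.64807653e+01  1.60698005e-02
  1.37699608e-04  1.14660929e-05]
ee_pos [0.16606147 0.52408654 0.24157831]
tcp_rot [1.79998937e+02 7.73898040e-02 7.24183429e+01]
wrist_force [ 0.81080544 -0.34438787 -0.12811842]
torque [-0.04245211 -0.00612027 -0.00655736]
opening 0.08535563562490286
top [ 0.40596721 -0.00240361  1.02551425] [-168.93642886   -1.13277005  -90.7498826 ] [[395.64695236   0.         260.65977584]
 [  0.         395.64695236 182.8125561 ]
 [  0.           0.           1.        ]] 1
pivot [([0.5904, 0.0099, 0.0513], 0.69)]
lever_knob [([0.5968, 0.0166, 0.0659], 0.97), ([0.7103, 0.014, 0.0815], 0.39)]
pointer [([0.5865, 0.018, 0.0636], 0.67), ([0.4849, 0.0299, 0.051], 0.18)]
zero_stop [([0.5933, 0.0052, 0.0499], 0.69), ([0.5891, 0.0178, 0.0649], 0.35)]
long_mark [([0.482, 0.0311, 0.0549], 0.88)]
scale [([0.5959, 0.0102, 0.0607], 0.71), (
[... 563 characters left out ...]
49, 0.0544], 0.72), ([0.4837, 0.0196, 0.0513], 0.47)]
lever_knob [([0.5908, 0.0298, 0.0688], 0.86), ([0.3842, -0.3251, 0.0176], 0.19)]
pointer [([0.592, 0.0246, 0.0668], 0.61)]
zero_stop [([0.6284, 0.0352, 0.0496], 0.9)]
long_mark [([0.4854, 0.0227, 0.0519], 0.49), ([0.5689, -0.3494, 0.0218], 0.27)]
scale [([0.4854, 0.0222, 0.0544], 0.79)]
specimen [([0.6004, 0.0077, 0.0597], 0.48)]
load_cell [([0.4869, 0.3496, 0.0331], 0.83), ([0.7202, 0.0175, 0.0823], 0.16)]
wedge [([0.5942, 0.0299, 0.0687], 0.75), ([0.5679, -0.3494, 0.0206], 0.66)]
clevis_pin [([0.7175, 0.0146, 0.0861], 0.42), ([0.5934, 0.0282, 0.0702], 0.24)]
oil [([0.6864, -0.3361, 0.0572], 0.66)]
ring [([0.5984, 0.0244, 0.0665], 0.72)]
```

View pics/top0.png

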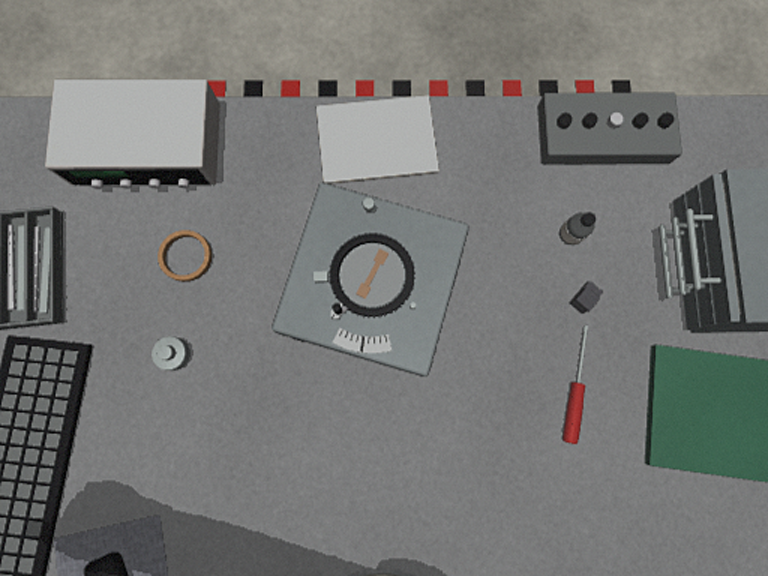

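View pics/scene0.png

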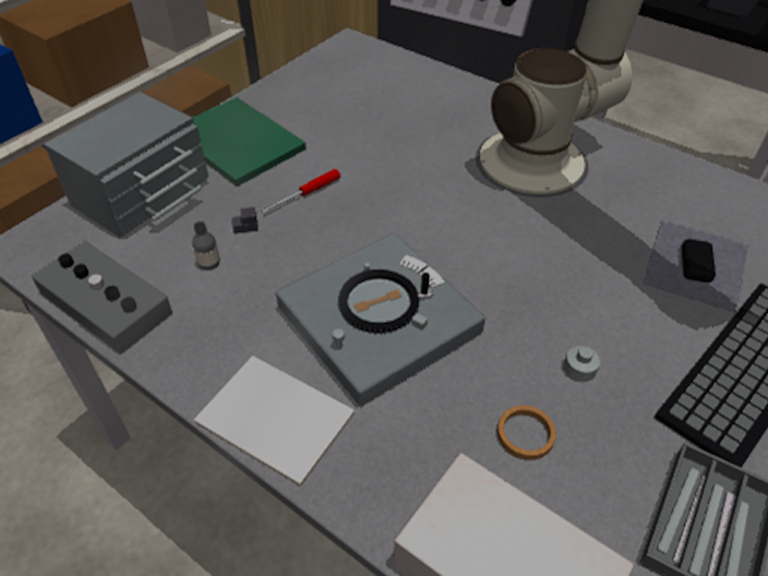

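The top view shows the ring at about (372,275) of 768x576, the knob at (337,311), the zero stop at (320,277), the right pin at (413,306) and the long mark at (362,343). Next I'll fit the geometry.

```bash
cat > h.py <<'E'
import numpy as np, cv2
from scipy.spatial.transform import Rotation as R
from workcell import get_obs, camera, spotter
def Rc(c): return R.from_euler('xyz',c["orientation"],degrees=True).as_matrix()
def ray(c,uv,z):
    K=np.array(c["intrinsics"]); uv=np.atleast_2d(uv).astype(float)
    d=np.c_[uv,np.ones(len(uv))]@np.linalg.inv(K).T@Rc(c).T
    p=np.array(c["xyz"]); return p+d*((z-p[2])/d[:,2:])
def proj(c,P):
    q=(np.atleast_2d(P)-np.array(c["xyz"]))@Rc(c); q=q@np.array(c["intrinsics"]).T
    return q[:,:2]/q[:,2:]
def save(c,name,box=None,f=None):
    im=c["img"][:,:,::-1]
    if box: im=im[box[1]:box[3],box[0]:box[2]]
    if f is None: f=min(800/im.shape[1],600/im.shape[0])
    cv2.imwrite("pics/"+name,cv2.resize(im,None,fx=f,fy=f,interpolation=cv2.INTER_CUBIC))
E
python3 - <<'E'
from h import *
c=camera("top"); np.save("top0.npy",c["img"])
save(c,"topc.png",(175,115,320,255),5.5 if 0 else 4.2)
for t in ["lever_knob","ring","scale","zero_stop","specimen","pointer","long_mark"]:
    for r in spotter.trace(c,t)[:2]:
        ys,xs=np.nonzero(r["pixels"]); print(t,r["confidence"],len(xs),xs.mean(),ys.mean(),xs.min(),xs.max(),ys.min(),ys.max())
w=camera("wrist"); save(w,"w0.png"); o=get_obs(); print(w["xyz"],w["orientation"],w["intrinsics"])
E
```

```text
lever_knob 0.8 939 245.02875399361022 181.1427050053248 219 275 155 211
ring 0.67 365 240.5013698630137 227.4958904109589 223 259 219 233
ring 0.58 973 245.63103802672148 183.967112024666 220 275 155 211
scale 0.59 419 240.99045346062053 227.8019093078759 222 260 219 234
zero_stop 0.77 10477 247.67042092201967 184.2311730457192 182 311 121 249
specimen 0.65 400 241.0775 227.91 222 260 219 234
specimen 0.61 10945 247.44696208314298 184.73357697578803 181 312 122 250
pointer 0.7 1102 245.7168784029038 183.55807622504537 220 275 155 211
pointer 0.23 65 245.36923076923077 135.56923076923076 242 249 131 140
long_mark 0.94 444 241.23648648648648 227.63738738738738 222 260 219 235
[0.08723112 0.54905189 0.373751  ] [1.61350647e+02 2.01002733e-02 7.23600370e+01] [[296.7242426    0.         253.69882975]
 [  0.         296.7242426  185.17026519]
 [  0.           0.           1.        ]]
```

View pics/topc.png

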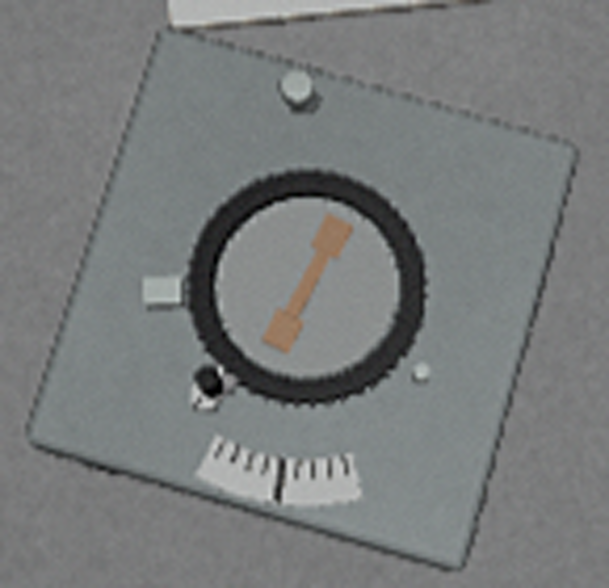

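View pics/w0.png

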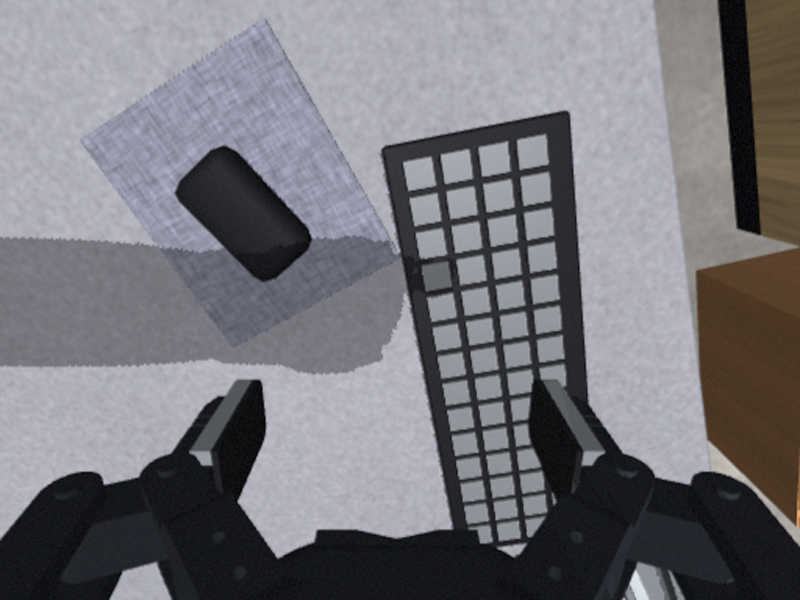

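```bash
python3 - <<'E'
from h import *
c=camera("top")
f=lambda x,y:((x+.5)/4.2+175-.5,(y+.5)/4.2+115-.5)
corn=ray(c,[f(165,30),f(578,150),f(462,570),f(30,440)],.05)[:,:2]
print(corn, "deck ctr",corn.mean(0)); 
e=corn[0]-corn[3]; e2=corn[1]-corn[2]; print("yaw",np.degrees(np.arctan2(e[1],e[0])),np.degrees(np.arctan2(e2[1],e2[0])),np.linalg.norm(e),np.linalg.norm(e2))
# ring fit by dark pixels
g=cv2.cvtColor(c["img"],cv2.COLOR_RGB2GRAY); m=(g<70).astype(np.uint8)
m[:150]=0;m[215:]=0;m[:,:218]=0;m[:,280:]=0
ys,xs=np.nonzero(m); P=ray(c,np.c_[xs,ys],.066)[:,:2]
k=P.mean(0)
for _ in range(5):
    r=np.linalg.norm(P-k,axis=1); s=(r>.052)&(r<.074); Q=P[s]
    # robust annulus: per-angle outermost
    a=np.arctan2(*(Q-k).T[::-1]); rr=np.linalg.norm(Q-k,axis=1)
    b=((a+np.pi)/(2*np.pi)*24).astype(int)%24
    O=np.array([Q[b==i][np.argmax(rr[b==i])] for i in range(24) if (b==i).any()])
    A=np.c_[2*O,np.ones(len(O))]; s_=np.linalg.lstsq(A,(O**2).sum(1),rcond=None)[0]
    k=s_[:2]; print("ring",k,np.sqrt(s_[2]+k@k))
def ang(p): d=p-k; return np.degrees(np.arctan2(d[1],d[0]))%360,np.linalg.norm(d)
for n,x,y,z in [("knob",210,378,.108),("markin",281,459,.053),("markout",278,500,.053),("stop",162,290,.066),("pin",421,370,.064),("clevis",297,83,.085)]:
    p=ray(c,[f(x,y)],z)[0,:2]; print(n,p,ang(p))
E
```

```text
[[ 0.75836235  0.09457174]
 [ 0.6799966  -0.15739096]
 [ 0.42846185 -0.08033469]
 [ 0.5066714   0.171012  ]] deck ctr [0.59337305 0.00696452]
yaw -16.893895138955205 -17.032152301958003 0.2630426782913402 0.263072992149201
ring [0.59268529 0.00936315] 0.070622575894726
ring [0.59294646 0.00919342] 0.07050067678972426
ring [0.59294646 0.00919342] 0.07050067678972426
ring [0.59294646 0.00919342] 0.07050067678972426
ring [0.59294646 0.00919342] 0.07050067678972426
knob [0.53407386 0.06191734] (np.float64(138.15366116695506), np.float64(0.0790303358550392))
markin [0.49363327 0.02416887] (np.float64(171.42496427322672), np.float64(0.10043591168115458))
markout [0.46985329 0.02600195] (np.float64(172.22427814601028), np.float64(0.1242354772837008))
stop [0.59228969 0.09320863] (np.float64(90.4478833124321), np.float64(0.08401777323991191))
pin [ 0.54365741 -0.05807501] (np.float64(233.76895528044508), np.float64(0.08339335531254806))
clevis [0.71237319 0.01300877] (np.float64(1.8298171385907165), np.float64(0.11948766390843243))
```

```bash
cat >> h.py <<'E'
def plan(goal,yaw,n,claw=1,o=None):
    """rows (tool frame) straight line; yaw turned first at <=8.4/row"""
    o=o or get_obs(); p=np.array(o["ee_pos"]); y=o["tcp_rot"][2]
    d=(np.array(goal)-p)/n; dy=(yaw-y+180)%360-180; step=dy/n
    rows=[]
    for i in range(n):
        a=np.radians(y); X=np.array([np.cos(a),np.sin(a),0]);Y=np.array([np.sin(a),-np.cos(a),0])
        rows.append([claw,[round(float(d@X)*100,2),round(float(d@Y)*100,2),round(float(-d[2])*100,2)],[0,0,round(-step,1)]])
        y+=step
    return rows
E
python3 - <<'E'
from h import *
print(plan([.515,.044,.20],138,14))
E
```

```text
[[1, [-2.52, 3.41, 0.3], [0, 0, np.float64(-4.7)]], [1, [-2.79, 3.2, 0.3], [0, 0, np.float64(-4.7)]], [1, [-3.04, 2.96, 0.3], [0, 0, np.float64(-4.7)]], [1, [-3.27, 2.7, 0.3], [0, 0, np.float64(-4.7)]], [1, [-3.48, 2.42, 0.3], [0, 0, np.float64(-4.7)]], [1, [-3.67, 2.13, 0.3], [0, 0, np.float64(-4.7)]], [1, [-3.83, 1.82, 0.3], [0, 0, np.float64(-4.7)]], [1, [-3.96, 1.5, 0.3], [0, 0, np.float64(-4.7)]], [1, [-4.07, 1.18, 0.3], [0, 0, np.float64(-4.7)]], [1, [-4.16, 0.84, 0.3], [0, 0, np.float64(-4.7)]], [1, [-4.21, 0.5, 0.3], [0, 0, np.float64(-4.7)]], [1, [-4.24, 0.15, 0.3], [0, 0, np.float64(-4.7)]], [1, [-4.24, -0.19, 0.3], [0, 0, np.float64(-4.7)]], [1, [-4.21, -0.54, 0.3], [0, 0, np.float64(-4.7)]]]
```

>>> play_rows(rows=[[1,[-2.5,3.4,0.3],[0,0,-4.7]],[1,[-2.8,3.2,0.3],[0,0,-4.7]],[1,[-3.0,3.0,0.3],[0,0,-4.7]],[1,[-3.3,2.7,0.3],[0,0,-4.7]],[1,[-3.5,2.4,0.3],[0,0,-4.7]],[1,[-3.7,2.1,0.3],[0,0,-4.7]],[1,[-3.8,1.8,0.3],[0,0,-4.7]],[1,[-4.0,1.5,0.3],[0,0,-4.7]],[1,[-4.1,1.2,0.3],[0,0,-4.7]],[1,[-4.2,0.8,0.3],[0,0,-4.7]],[1,[-4.2,0.5,0.3],[0,0,-4.7]],[1,[-4.2,0.2,0.3],[0,0,-4.7]]])

```text
time: 3.0
ee_pos: [0.4811, 0.106, 0.2052]
tcp_rot: [179.7, 0.0, 131.6]
wrist_force: [1.3, 0.2, 0.9]
opening: -0.0003
```

```bash
python3 - <<'E'
from h import *
o=get_obs(); print(o["time"],o["ee_pos"],o["tcp_rot"],o["q"],o["opening"],o["wrist_force"])
for r in plan([.51,.040,.20],138,8): print(r)
w=camera("wrist"); save(w,"w1.png"); print(get_obs()["ee_pos"])
E
```

```text
3.0 [0.48111136 0.10601583 0.20522716] [1.79713026e+02 4.61354755e-02 1.31554835e+02] [ 12.37145546  -3.75362012  -2.84491868  90.63565871   0.0996512
 -29.18325729] -0.0003287164248038949 [1.33223917 0.23848544 0.90006301]
[1, [-0.86, -0.28, 0.07], [0, 0, np.float64(-0.8)]]
[1, [-0.85, -0.29, 0.07], [0, 0, np.float64(-0.8)]]
[1, [-0.85, -0.3, 0.07], [0, 0, np.float64(-0.8)]]
[1, [-0.84, -0.31, 0.07], [0, 0, np.float64(-0.8)]]
[1, [-0.84, -0.32, 0.07], [0, 0, np.float64(-0.8)]]
[1, [-0.84, -0.34, 0.07], [0, 0, np.float64(-0.8)]]
[1, [-0.83, -0.35, 0.07], [0, 0, np.float64(-0.8)]]
[1, [-0.83, -0.36, 0.07], [0, 0, np.float64(-0.8)]]
[0.48393032 0.10216003 0.20409961]
```

View pics/w1.png

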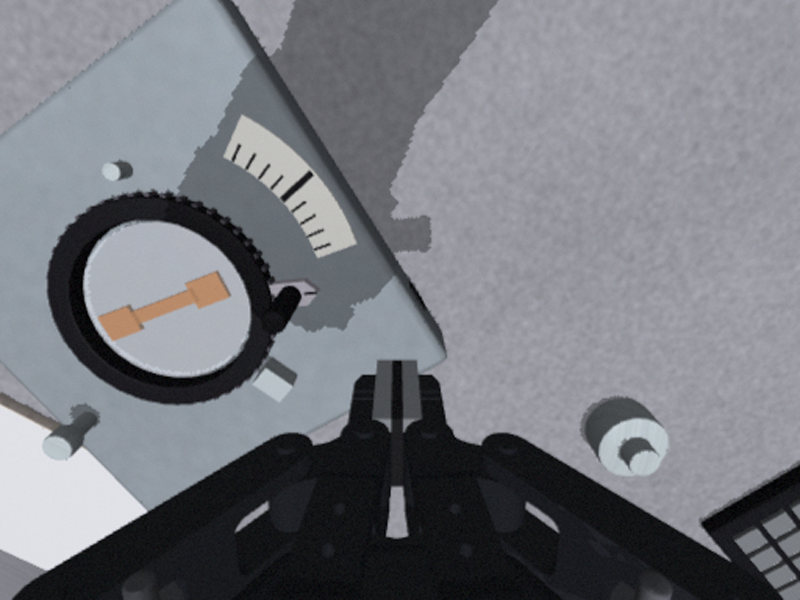

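The wrist view shows the knob top at about (275,320), the pointer tip at (317,292), the long mark from (288,200) to (311,173), the zero stop at (273,380) and the closed pads at (397,375), with a total thickness of about 12 mm.

```bash
python3 - <<'E'
from h import *
w=camera("wrist"); save(w,"w2.png",(0,60,240,280),None); np.save("w2.npy",w["img"])
print(w["xyz"],w["orientation"],get_obs()["ee_pos"],get_obs()["tcp_rot"])
E
```

```text
[0.42157746 0.04692795 0.33525123] [1.61124773e+02 1.39935604e-01 1.31742829e+02] [0.48223493 0.10424664 0.20423302] [1.79802584e+02 5.90882958e-02 1.31295282e+02]
```

View pics/w2.png

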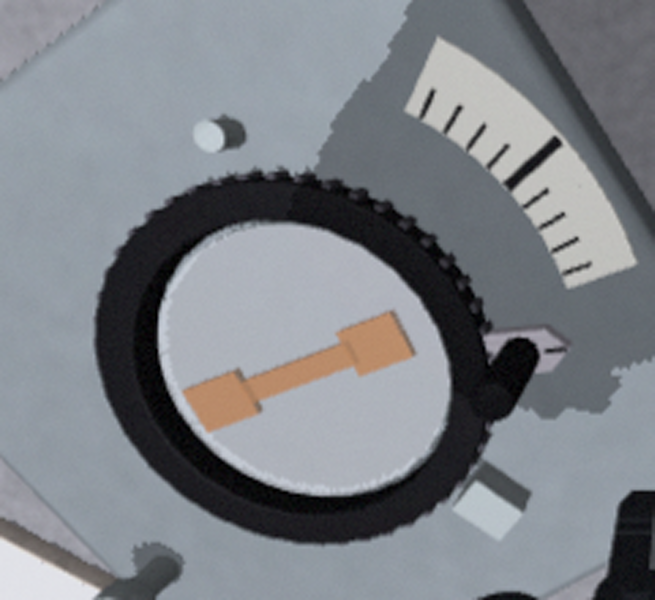

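```bash
cat >> h.py <<'E'
from scipy.optimize import least_squares
def fit(w,obs,ring_pts=None,p0=(.593,.0085,138,172)):
    """obs: dict name->full-res px; p = px,py,phi,psi"""
    def res(p):
        u=lambda a:np.array([np.cos(np.radians(a)),np.sin(np.radians(a))]); P=[];q=[]
        M=dict(knob=(82,.108,p[2]),foot=(82,.062,p[2]),tip=(99.5,.062,p[2]),mi=(102.5,.053,p[3]),mo=(127.5,.053,p[3]))
        for k,v in obs.items():
            r,z,a=M[k]; P.append(np.r_[p[:2]+u(a)*r/1000,z]); q.append(v)
        e=(proj(w,np.array(P))-np.array(q)).ravel()
        if ring_pts is not None:
            R_=ray(w,ring_pts,.066)[:,:2]; e=np.r_[e,(np.linalg.norm(R_-p[:2],axis=1)-.070)*900]
        return e
    s=least_squares(res,p0,loss="soft_l1",x_scale=(.01,.01,5,5)); return s.x,res(s.x)
E
python3 - <<'E'
from h import *
w=camera("wrist")
f=lambda x,y:((x+.5)/2.727-.5,(y+.5)/2.727+60-.5)
obs=dict(knob=f(492,401),tip=f(570,349),mi=f(513,187),mo=f(558,140))
ring=[f(97,335),f(150,208),f(275,172),f(145,460),f(230,525),f(325,543),f(420,518),f(400,218)]
p,e=fit(w,obs,ring); print(p,e.round(1))
p,e=fit(w,obs); print(p,e.round(1))
E
```

```text
[5.91603501e-01 1.04540145e-02 1.35985799e+02 1.70116593e+02] [ 0.4  0.3  0.6 -0.5 -0.6 -0.4  2.7 -0.2 -1.7  0.2  0.8 -0.5  0.6 -0.1
  0.5  1.1]
[5.92875778e-01 1.11960954e-02 1.36857866e+02 1.70898537e+02] [-0.1  0.6  0.1 -0.5 -1.8  0.   1.2 -0.1]
```

```bash
python3 - <<'E'
from h import *
for r in plan([.512,.0455,.200],136.5,3): print(r)
E
```

```text
[1, [-2.19, -0.55, 0.15], [0, 0, np.float64(-1.8)]]
[1, [-2.17, -0.62, 0.15], [0, 0, np.float64(-1.8)]]
[1, [-2.15, -0.68, 0.15], [0, 0, np.float64(-1.8)]]
```

>>> play_rows(rows=[[1,[-2.2,-0.55,0.15],[0,0,-1.8]],[1,[-2.2,-0.6,0.15],[0,0,-1.8]],[1,[-2.2,-0.7,0.15],[0,0,-1.8]],[1,[0,0,0],[0,0,0]],[1,[0,0,0],[0,0,0]]])

```text
time: 3.65
ee_pos: [0.5118, 0.0467, 0.2007]
tcp_rot: [179.7, -0.0, 136.7]
wrist_force: [-0.3, 1.3, -0.6]
opening: -0.0002
```

```bash
python3 - <<'E'
from h import *
for r in plan([.512,.0455,.130],136.5,4): print(r)
E
```

```text
[1, [-0.02, -0.02, 1.77], [0, 0, np.float64(0.0)]]
[1, [-0.02, -0.02, 1.77], [0, 0, np.float64(0.0)]]
[1, [-0.02, -0.02, 1.77], [0, 0, np.float64(0.0)]]
[1, [-0.02, -0.02, 1.77], [0, 0, np.float64(0.0)]]
```

>>> play_rows(rows=[[1,[0,0,1.8],[0,0,0]],[1,[0,0,1.8],[0,0,0]],[1,[0,0,1.8],[0,0,0]],[1,[0,0,1.6],[0,0,0]],[1,[0,0,0],[0,0,0]]])

```text
time: 4.15
ee_pos: [0.51, 0.0533, 0.1306]
tcp_rot: [179.6, 0.0, 136.7]
wrist_force: [-0.8, 0.4, 0.2]
opening: 0.0002
```

```bash
python3 - <<'E'
from h import *
w=camera("wrist"); save(w,"w3.png"); s=camera("scene"); save(s,"s3.png",(150,120,350,270),None)
E
```

```text
(no output)
```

View pics/w3.png

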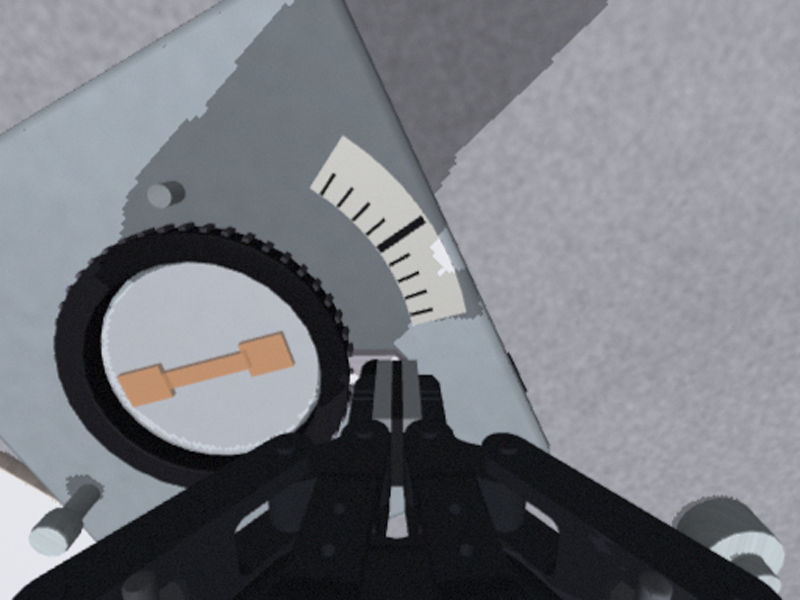

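View pics/s3.png

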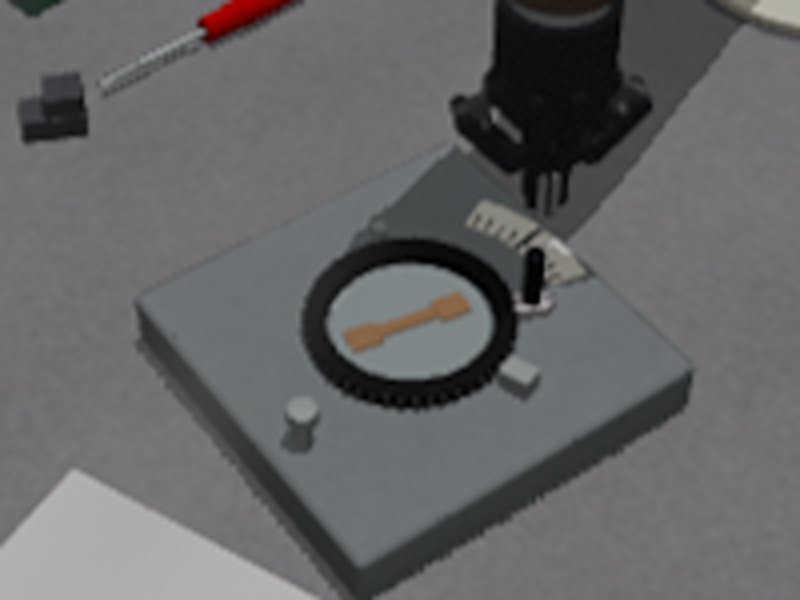

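>>> play_rows(rows=[[1,[-0.7,-0.4,0],[0,0,0]],[1,[0,0,0],[0,0,0]],[1,[0,0,0],[0,0,0]]])

```text
time: 4.55
ee_pos: [0.5145, 0.0457, 0.1359]
tcp_rot: [179.3, 0.3, 136.8]
wrist_force: [-0.4, -0.0, -0.2]
opening: 0.0004
```

>>> play_rows(rows=[[1,[0,0,1.0],[0,0,0]],[1,[0,0,1.0],[0,0,0]],[1,[0,0,0],[0,0,0]]])

```text
time: 4.85
ee_pos: [0.5152, 0.0455, 0.1148]
tcp_rot: [179.2, 0.3, 136.7]
wrist_force: [0.2, 0.6, 0.1]
opening: -0.0001
```

```bash
cat >> h.py <<'E'
PIV=np.array([.592,.0103])
def rel(knobphi=None):
    o=get_obs(); p=np.array(o["ee_pos"]); d=p[:2]-PIV
    print("t",round(o["time"],2),"pos",p.round(4),"yaw",round(o["tcp_rot"][2],1),"r",round(np.hypot(*d)*1000,1),"ang",round(np.degrees(np.arctan2(d[1],d[0])),1),"F",np.round(o["wrist_force"],1))
    if knobphi is not None:
        a=np.radians(knobphi); k=PIV+.082*np.array([np.cos(a),np.sin(a)])-p[:2]; y=np.radians(o["tcp_rot"][2])
        print("knob in tool mm", (k@[np.cos(y),np.sin(y)]*1000).round(1),(k@[np.sin(y),-np.cos(y)]*1000).round(1))
E
python3 -c "
from h import *
rel(136.4)"
```

```text
t 4.85 pos [0.5152 0.0455 0.1148] yaw 136.7 r 84.5 ang 155.3 F [0.2 0.6 0.1]
knob in tool mm 1.9 27.4
```

>>> play_rows(rows=[[1,[0.1,0,0.9],[0,0,0]],[1,[0.1,0,0.8],[0,0,0]],[1,[0,0,0.6],[0,0,0]],[1,[0,0,0],[0,0,0]]])

```text
time: 5.25
ee_pos: [0.5132, 0.0472, 0.0885]
tcp_rot: [179.3, 0.2, 136.7]
wrist_force: [0.5, 0.0, 0.6]
opening: 0.0001
```

```bash
python3 -c "
from h import *
rel(136.4)
s=camera('scene'); save(s,'s4.png',(220,130,320,205),None)"
```

```text
t 5.25 pos [0.5132 0.0472 0.0885] yaw 136.7 r 87.0 ang 154.9 F [0.5 0.  0.6]
knob in tool mm -0.7 27.6
```

View pics/s4.png

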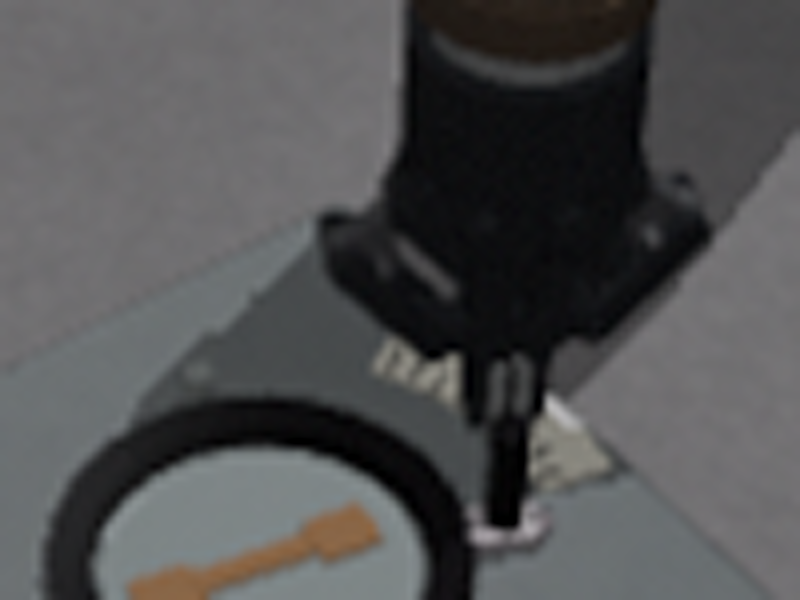

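The fingers are level with the knob and about 10 mm short of it, so I'll approach and push towards zero.

>>> play_rows(rows=[[1,[0,0.4,0],[0,0,0]],[1,[0,0.3,0],[0,0,0]],[1,[0,0.3,0],[0,0,0]],[1,[0,0.2,0],[0,0,0]]])

```text
time: 5.7
ee_pos: [0.5225, 0.0565, 0.0901]
tcp_rot: [179.3, 0.3, 136.7]
wrist_force: [-3.2, -1.3, -0.7]
opening: -0.0
```

```bash
python3 -c "
from h import *
rel(136.4)"
```

```text
t 5.7 pos [0.5225 0.0565 0.0901] yaw 136.7 r 83.5 ang 146.4 F [-3.2 -1.3 -0.7]
knob in tool mm -0.3 14.5
```

>>> play_rows(rows=[[1,[0.05,0.3,0],[0,0,2]],[1,[0.05,0.3,0],[0,0,2]],[1,[0.05,0.3,0],[0,0,2]],[1,[0.05,0.3,0],[0,0,2]],[1,[0.05,0.3,0],[0,0,2]],[1,[0.05,0.3,0],[0,0,2]]])

```text
time: 6.3
ee_pos: [0.5329, 0.0703, 0.0901]
tcp_rot: [179.6, 0.1, 124.3]
wrist_force: [-2.9, -1.7, 2.1]
opening: -0.0001
```

```bash
python3 -c "
from h import *
rel()
w=camera('wrist'); save(w,'w5.png'); t=camera('top'); save(t,'t5.png',(205,140,285,200),None)"
```

```text
t 6.3 pos [0.5329 0.0703 0.0901] yaw 124.3 r 84.3 ang 134.6 F [-2.9 -1.7  2.1]
```

View pics/w5.png

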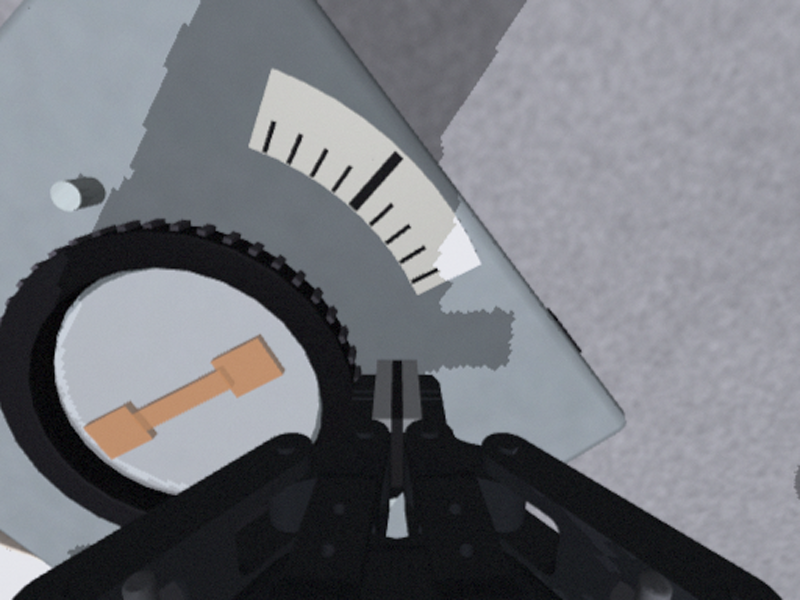

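View pics/t5.png

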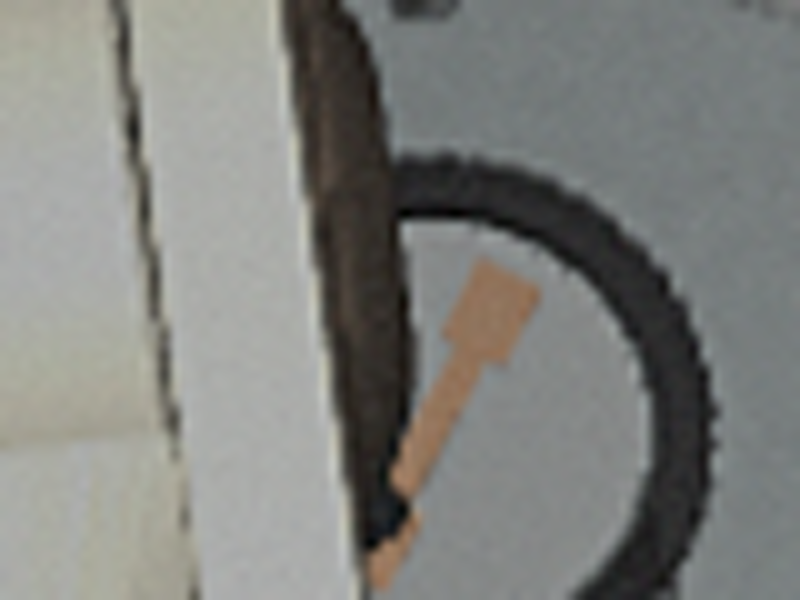

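>>> play_rows(rows=[[1,[0.0,0.3,0],[0,0,2]],[1,[0.0,0.3,0],[0,0,2]],[1,[0.05,0.3,0],[0,0,2]],[1,[0.05,0.3,0],[0,0,2]],[1,[0.05,0.3,0],[0,0,2]],[1,[0.05,0.3,0],[0,0,2]]])

```text
time: 7.0
ee_pos: [0.5459, 0.0812, 0.09]
tcp_rot: [179.8, -0.0, 112.3]
wrist_force: [-3.3, -0.6, 1.2]
opening: -0.0004
```

```bash
python3 -c "
from h import *
rel()
s=camera('scene'); save(s,'s6.png',(220,130,320,205),None)"
```

```text
t 7.0 pos [0.5459 0.0812 0.09  ] yaw 112.3 r 84.6 ang 123.0 F [-3.3 -0.6  1.2]
```

View pics/s6.png

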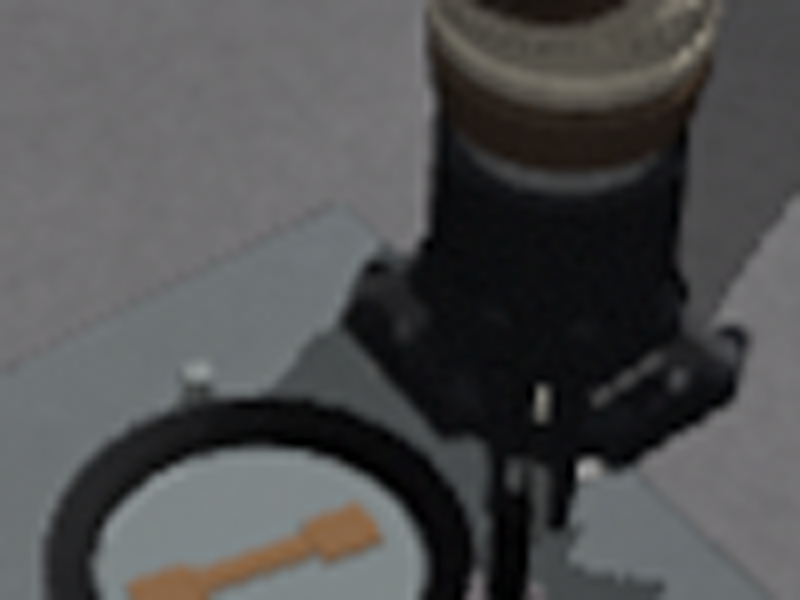

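>>> play_rows(rows=[[1,[0.0,0.25,0],[0,0,2]],[1,[0.0,0.25,0],[0,0,2]],[1,[0.0,0.25,0],[0,0,1.5]]])

```text
time: 7.35
ee_pos: [0.552, 0.0846, 0.0898]
tcp_rot: [179.9, -0.2, 106.8]
wrist_force: [-4.7, 0.8, -0.5]
opening: 0.0001
```

>>> play_rows(rows=[[1,[0.0,0.15,0],[0,0,1]],[1,[0.0,0.15,0],[0,0,1]]])

```text
time: 7.55
ee_pos: [0.5547, 0.0858, 0.0897]
tcp_rot: [179.9, -0.2, 104.8]
wrist_force: [-3.4, 0.9, 0.8]
opening: -0.0
```

```bash
python3 -c "
from h import *
rel()
s=camera('scene'); save(s,'s7.png',(220,150,320,225),None)"
```

```text
t 7.55 pos [0.5547 0.0858 0.0897] yaw 104.8 r 84.2 ang 116.3 F [-3.4  0.9  0.8]
```

View pics/s7.png

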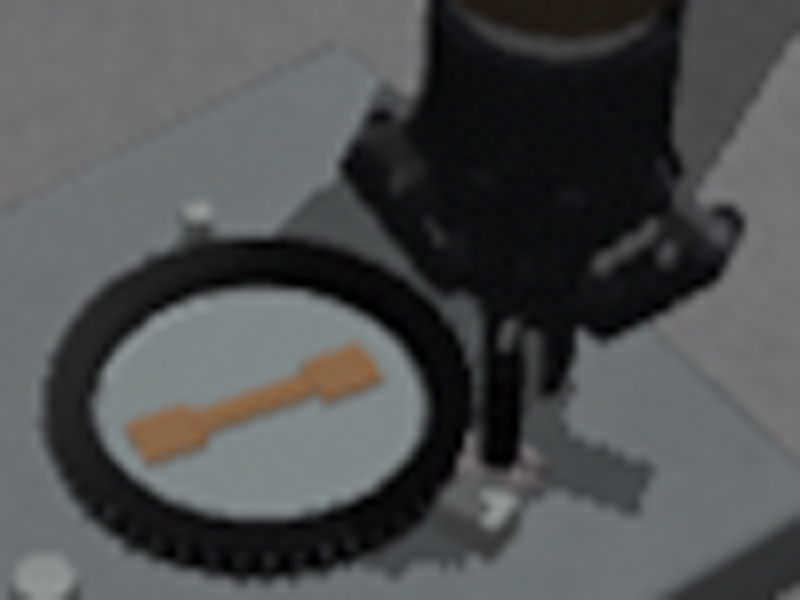

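>>> play_rows(rows=[[1,[-0.1,0.15,0],[0,0,1]],[1,[-0.1,0.15,0],[0,0,1]]])

```text
time: 7.8
ee_pos: [0.5582, 0.0848, 0.0895]
tcp_rot: [180.0, -0.3, 102.7]
wrist_force: [-3.4, 2.0, 0.4]
opening: -0.0001
```

>>> play_rows(rows=[[1,[0,0.15,0],[0,0,1]]])

```text
time: 7.9
ee_pos: [0.5598, 0.0851, 0.0895]
tcp_rot: [180.0, -0.3, 101.6]
wrist_force: [-3.8, 1.0, 0.6]
opening: 0.0001
```

>>> play_rows(rows=[[1,[0,0.15,0],[0,0,0]]])

```text
time: 8.0
ee_pos: [0.5612, 0.0853, 0.0895]
tcp_rot: [-180.0, -0.3, 101.6]
wrist_force: [-12.2, 0.2, 3.3]
opening: -0.0001
```

>>> play_rows(rows=[[1,[0,0.05,0],[0,0,0]]])

```text
time: 8.1
ee_pos: [0.5611, 0.0853, 0.0895]
tcp_rot: [-179.9, -0.3, 101.5]
wrist_force: [-9.2, 1.9, 3.9]
opening: 0.0002
```

```bash
python3 -c "
from h import *
rel()
s=camera('scene'); save(s,'s8.png',(260,180,310,217),None)"
```

```text
t 8.1 pos [0.5611 0.0853 0.0895] yaw 101.5 r 81.2 ang 112.4 F [-9.2  1.9  3.9]
```

View pics/s8.png

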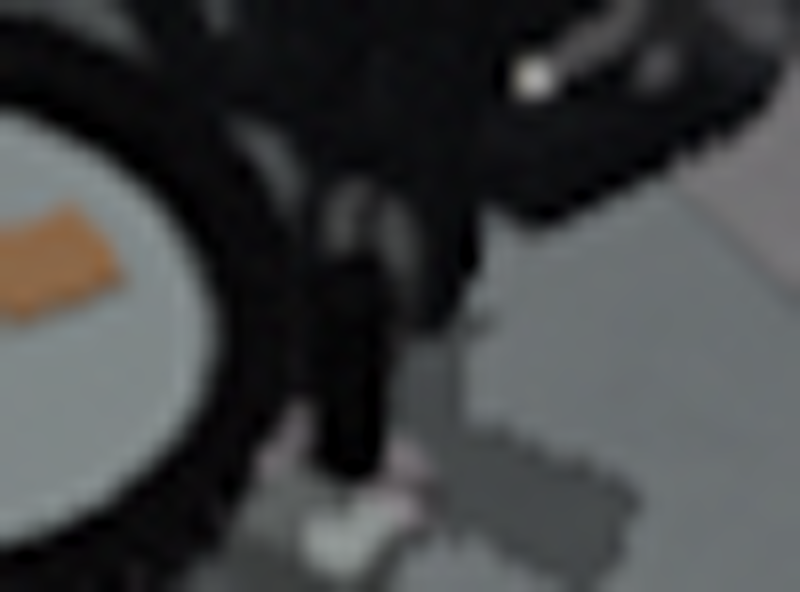

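The force jumped from 4 to about 12 N with no further motion and the lever lies against the stop, so I'll back off, rise and take a wrist picture from above to confirm.

>>> play_rows(rows=[[1,[0,-0.8,0],[0,0,0]],[1,[0,-0.8,0],[0,0,0]],[1,[0,-0.4,-1.5],[0,0,0]],[1,[0,0,-3],[0,0,0]],[1,[0,0,-3],[0,0,0]],[1,[0,0,-2],[0,0,0]],[1,[0,0,0],[0,0,0]]])

```text
time: 8.85
ee_pos: [0.5406, 0.0793, 0.1931]
tcp_rot: [179.7, -0.1, 101.5]
wrist_force: [-0.5, 0.8, 0.2]
opening: 0.0
```

```bash
python3 -c "
from h import *
rel(103)
w=camera('wrist'); save(w,'w9.png'); s=camera('scene'); save(s,'s9.png',(200,130,320,220),None)"
```

```text
t 8.85 pos [0.5406 0.0793 0.1931] yaw 101.5 r 86.0 ang 126.7 F [-0.5  0.8  0.2]
knob in tool mm 4.1 34.4
```

View pics/w9.png

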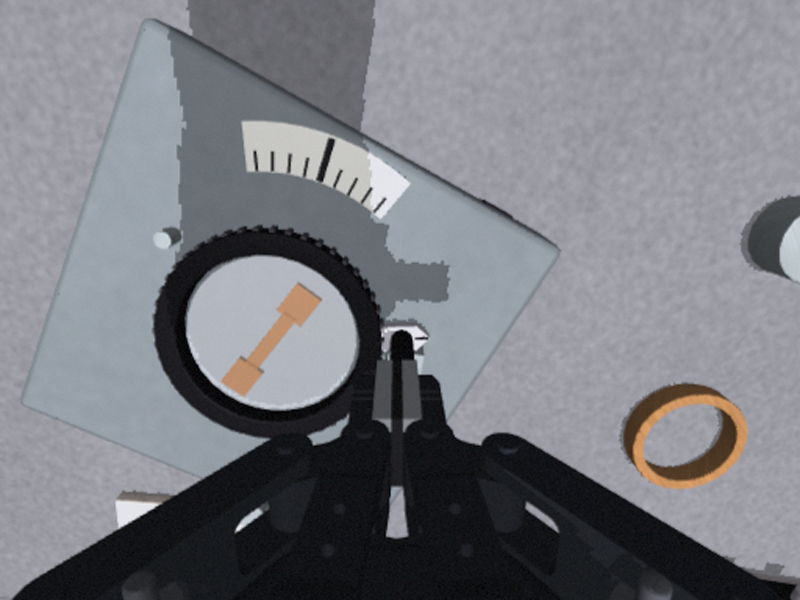

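View pics/s9.png

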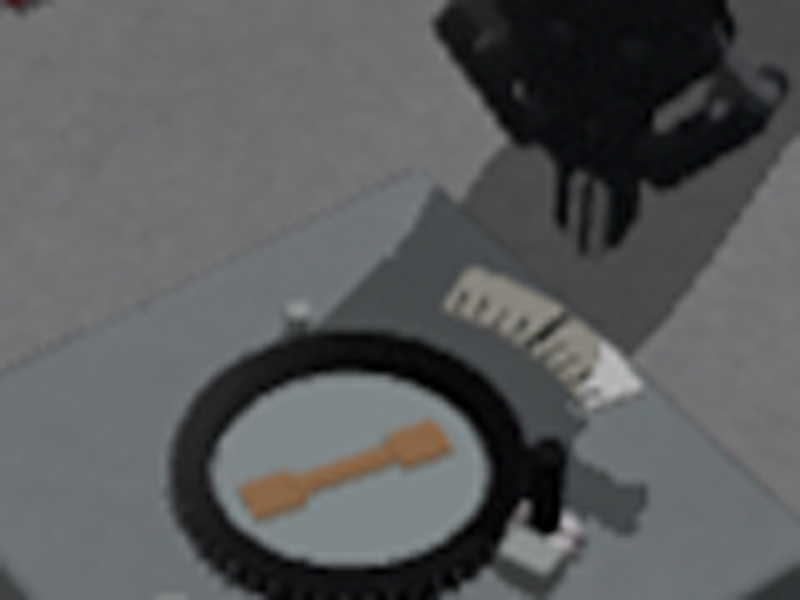

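```bash
python3 - <<'E'
from h import *
w=camera("wrist"); f=lambda x,y:np.array((x+.5,y+.5))/1.5625-.5
obs=dict(tip=f(428,339),mi=f(321,180),mo=f(332,140))
ring=[f(153,315),f(180,260),f(262,228),f(345,262),f(175,385),f(215,423)]
p,e=fit(w,obs,ring,(.592,.01,103,171)); print(p,e.round(1))
for r in plan([.600,.096,.145],101.5,4): print(r)
E
```

```text
[5.93099313e-01 1.13841912e-02 1.02366858e+02 1.71932973e+02] [ 3.3  0.  -0.3 -0.6  1.  -3.2 -0.2  0.1  1.1  0.3 -2.5 -1.5]
[1, [0.11, 1.57, 1.09], [0, 0, np.float64(-0.0)]]
[1, [0.11, 1.57, 1.09], [0, 0, np.float64(-0.0)]]
[1, [0.11, 1.57, 1.09], [0, 0, np.float64(-0.0)]]
[1, [0.11, 1.57, 1.09], [0, 0, np.float64(-0.0)]]
```

>>> play_rows(rows=[[1,[0.1,1.6,0.5],[0,0,0]],[1,[0.1,1.6,0.5],[0,0,0]],[1,[0.1,1.6,0.8],[0,0,0]],[1,[0.1,1.6,1],[0,0,0]],[1,[0,0,1],[0,0,0]],[1,[0,0,0],[0,0,0]],[1,[0,0,0],[0,0,0]]])

```text
time: 9.7
ee_pos: [0.5989, 0.0955, 0.141]
tcp_rot: [-179.3, -0.1, 101.5]
wrist_force: [-0.2, -0.9, 0.5]
opening: 0.0002
```

```bash
python3 -c "
from h import *
rel(102.6)
w=camera('wrist'); save(w,'w10.png')"
```

```text
t 9.7 pos [0.5989 0.0955 0.141 ] yaw 101.5 r 85.5 ang 85.4 F [-0.2 -0.9  0.5]
knob in tool mm -0.1 -25.3
```

View pics/w10.png

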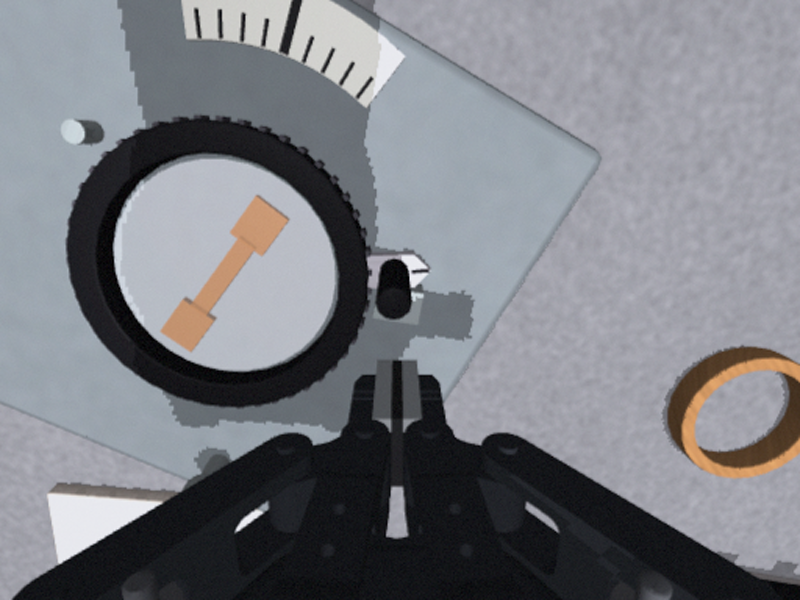

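>>> play_rows(rows=[[1,[0,0,1.5],[0,0,0]],[1,[0,0,1.5],[0,0,0]],[1,[0,0,1.2],[0,0,0]],[1,[0,0,0.8],[0,0,0]],[1,[0,0,0],[0,0,0]]])

```text
time: 10.25
ee_pos: [0.597, 0.0951, 0.0873]
tcp_rot: [-179.4, -0.1, 101.5]
wrist_force: [0.0, -0.1, 0.1]
opening: -0.0002
```

```bash
python3 -c "
from h import *
rel(102.6)
w=camera('wrist'); save(w,'w11.png')"
```

```text
t 10.25 pos [0.597  0.0951 0.0873] yaw 101.5 r 84.9 ang 86.6 F [ 0.  -0.1  0.1]
knob in tool mm -0.1 -23.4
```

View pics/w11.png

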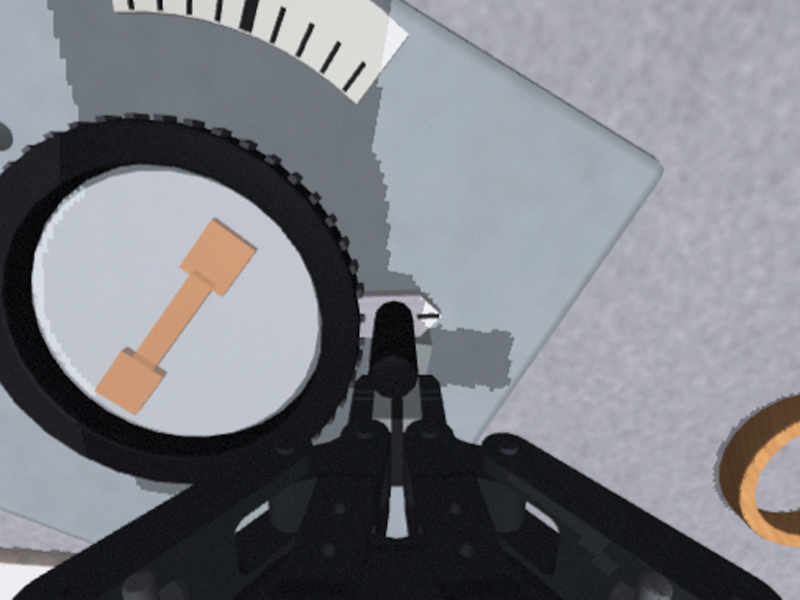

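>>> play_rows(rows=[[1,[0,-0.3,-0.2],[0,0,0]],[1,[0,-0.3,0],[0,0,0]],[1,[0,-0.3,0],[0,0,-0.6]],[1,[0.05,-0.3,0],[0,0,-2]],[1,[0.05,-0.3,0],[0,0,-2]],[1,[0.05,-0.3,0],[0,0,-2]],[1,[0.05,-0.3,0],[0,0,-2]],[1,[0.05,-0.3,0],[0,0,-2]]])

```text
time: 11.1
ee_pos: [0.5749, 0.0921, 0.0937]
tcp_rot: [-180.0, -0.2, 112.6]
wrist_force: [3.1, 0.4, -1.6]
opening: 0.0003
```

```bash
python3 -c "
from h import *
rel()
w=camera('wrist'); save(w,'w12.png')"
```

```text
t 11.1 pos [0.5749 0.0921 0.0937] yaw 112.6 r 83.5 ang 101.8 F [ 3.1  0.4 -1.6]
```

View pics/w12.png

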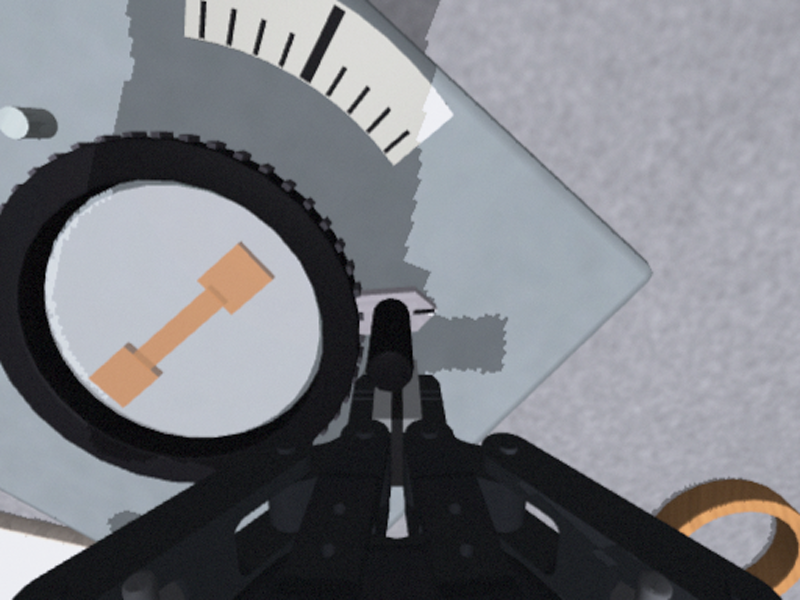

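>>> play_rows(rows=[[1,[0.04,-0.36,0.1],[0,0,-2.5]],[1,[0.04,-0.36,0.1],[0,0,-2.5]],[1,[0.04,-0.36,0.1],[0,0,-2.5]],[1,[0.05,-0.36,0],[0,0,-2.5]],[1,[0.05,-0.36,0],[0,0,-2.5]],[1,[0.05,-0.36,0],[0,0,-2.5]],[1,[0.05,-0.36,0],[0,0,-2.5]],[1,[0.05,-0.36,0],[0,0,-2.5]]])

```text
time: 11.95
ee_pos: [0.5498, 0.0819, 0.0957]
tcp_rot: [179.3, 0.0, 133.4]
wrist_force: [2.7, 2.2, -1.6]
opening: 0.0001
```

```bash
python3 -c "
from h import *
rel()
w=camera('wrist'); save(w,'w13.png')"
```

```text
t 11.95 pos [0.5498 0.0819 0.0957] yaw 133.4 r 83.1 ang 120.5 F [ 2.7  2.2 -1.6]
```

View pics/w13.png

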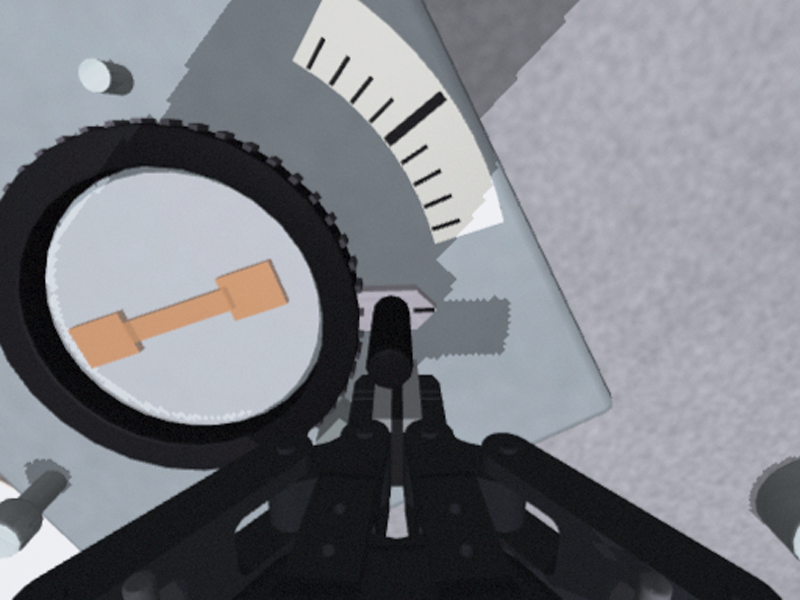

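>>> play_rows(rows=[[1,[0.04,-0.36,0.2],[0,0,-2.3]],[1,[0.04,-0.36,0.2],[0,0,-2.3]],[1,[0.04,-0.36,0.2],[0,0,-2.3]],[1,[0.05,-0.36,0.1],[0,0,-2.4]],[1,[0.05,-0.36,0.1],[0,0,-2.4]],[1,[0.05,-0.36,0.1],[0,0,-2.4]],[1,[0.05,-0.36,0.1],[0,0,-2.4]],[1,[0.05,-0.36,0.1],[0,0,-2.4]],[1,[0.05,-0.36,0.1],[0,0,-2.4]],[1,[0.05,-0.36,0.1],[0,0,-2.4]],[1,[0.05,-0.36,0.1],[0,0,-2.4]]])

```text
time: 13.1
ee_pos: [0.5262, 0.0563, 0.0913]
tcp_rot: [178.6, 1.0, 160.1]
wrist_force: [-0.7, 3.6, 2.5]
opening: -0.0001
```

```bash
python3 -c "
from h import *
rel()
w=camera('wrist'); save(w,'w14.png')"
```

```text
t 13.1 pos [0.5262 0.0563 0.0913] yaw 160.1 r 80.3 ang 145.0 F [-0.7  3.6  2.5]
```

View pics/w14.png

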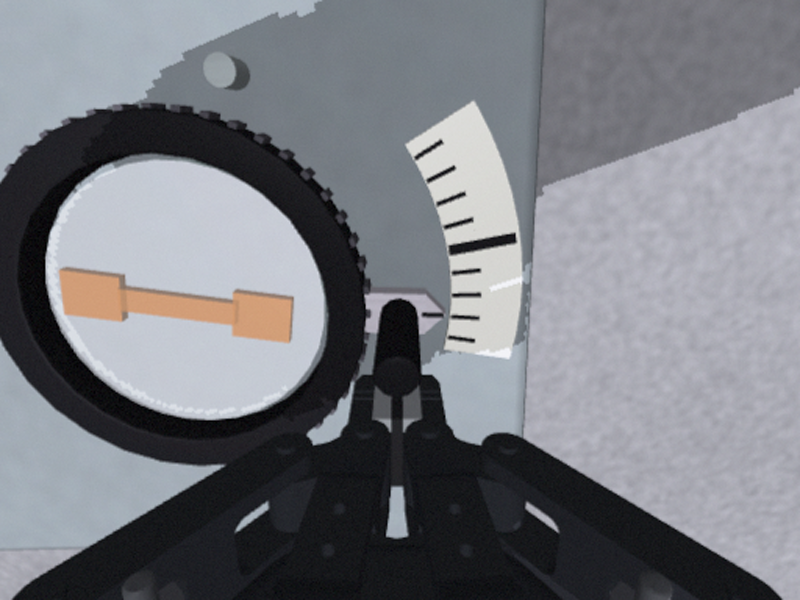

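>>> play_rows(rows=[[1,[0.08,-0.36,0.1],[0,0,-2.2]],[1,[0.08,-0.36,0.1],[0,0,-2.2]],[1,[0.08,-0.33,0.1],[0,0,-2.2]],[1,[0.06,-0.3,0],[0,0,-2]]])

```text
time: 13.55
ee_pos: [0.5202, 0.0452, 0.0906]
tcp_rot: [178.5, 1.4, 168.8]
wrist_force: [0.6, 2.6, -3.4]
opening: -0.0002
```

```bash
python3 -c "
from h import *
rel()
w=camera('wrist'); save(w,'w15.png',(220,110,380,230),5)"
```

```text
t 13.55 pos [0.5202 0.0452 0.0906] yaw 168.8 r 79.8 ang 154.1 F [ 0.6  2.6 -3.4]
```

View pics/w15.png

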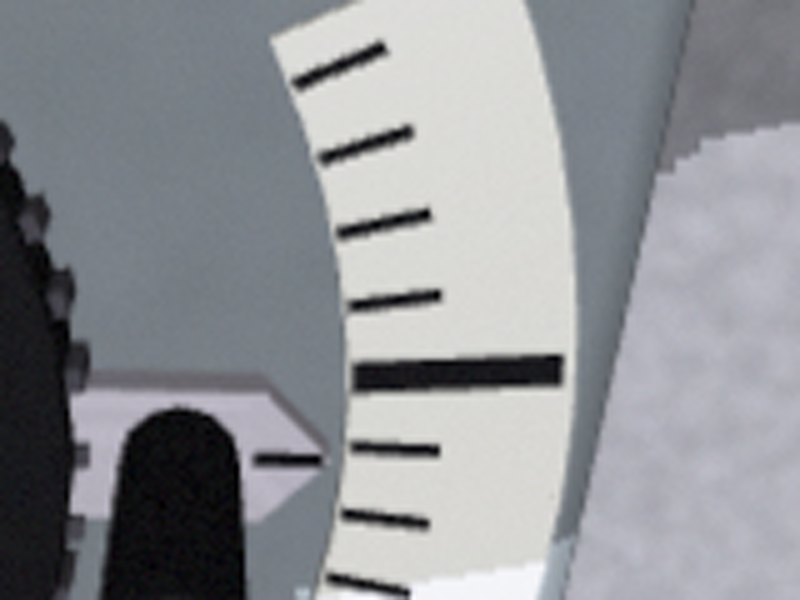

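```bash
cat >> h.py <<'E'
def F5(x,y,ox=220,oy=110,s=5): return np.array([(x+.5)/s-.5+ox,(y+.5)/s-.5+oy])
def gap(w,tip,mi,mo,line=None):
    T=ray(w,[tip]+([line] if line is not None else []),.062)[:,:2]; M=ray(w,[mi,mo],.053)[:,:2]
    # pivot from mark line: 102.5 mm inward from inner end
    for piv in (PIV,):
        a=lambda p:np.degrees(np.arctan2(*(p-piv)[::-1]))
        print("tip",a(T[0]),np.hypot(*(T[0]-piv)),"mi",a(M[0]),np.hypot(*(M[0]-piv)),"mo",a(M[1]),"len",np.hypot(*(M[1]-M[0])))
    d=M[1]-M[0]; d/=np.hypot(*d); n=np.array([-d[1],d[0]]); t=(T[0]-M[0])
    print("tip off mark line mm (+ = ccw beyond):", t@n*1000, "along",t@d*1000)
    p,e=fit(w,dict(tip=tip,mi=mi,mo=mo),None,(PIV[0],PIV[1],165,171)); print("fit",p, p[3]-p[2], e.round(2))
E
python3 - <<'E'
from h import *
w=camera("wrist")
gap(w,F5(325,460),F5(354,377),F5(562,370),F5(255,459))
E
```

```text
tip 167.71243078304423 0.09466774998573589 mi 171.7922655218019 0.09866383213136756 mo 171.70562422300705 len 0.024641714468820717
tip off mark line mm (+ = ccw beyond): -6.767128672850477 along -4.184895484853073
fit [5.95857303e-01 7.52436878e-03 1.66612706e+02 1.70666636e+02] 4.053930459593261 [ 0.79  0.05 -0.67 -0.26 -0.08  0.2 ]
```

>>> play_rows(rows=[[1,[0.03,-0.2,0],[0,0,-1]],[1,[0.03,-0.2,0],[0,0,-1]]])

```text
time: 13.85
ee_pos: [0.5188, 0.0415, 0.0906]
tcp_rot: [178.6, 1.4, 170.7]
wrist_force: [1.2, 2.3, 0.3]
opening: 0.0003
```

```bash
python3 -c "
from h import *
rel()
w=camera('wrist'); save(w,'w16.png',(220,110,380,230),5); rel()"
```

```text
t 13.85 pos [0.5188 0.0415 0.0906] yaw 170.7 r 79.6 ang 156.9 F [1.2 2.3 0.3]
t 13.9 pos [0.5187 0.0413 0.0906] yaw 170.7 r 79.5 ang 157.1 F [ 0.7  2.1 -0.3]
```

View pics/w16.png

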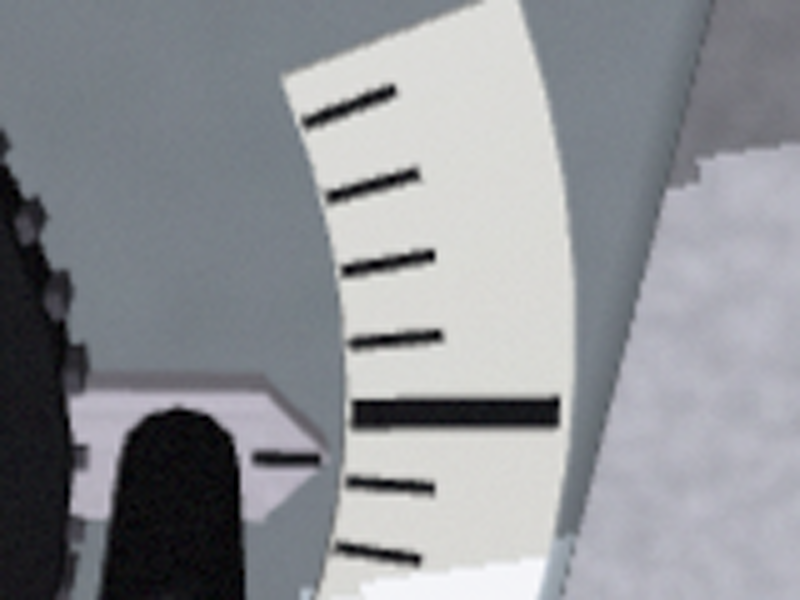

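```bash
python3 - <<'E'
from h import *
w=camera("wrist"); rel()
gap(w,F5(325,459),F5(353,414),F5(559,411))
E
```

```text
t 13.95 pos [0.5188 0.0413 0.0906] yaw 170.6 r 79.5 ang 157.1 F [0.4 2.5 0.1]
tip 170.45058612759675 0.09469448912273198 mi 171.66513797903224 0.09866872875045189 mo 171.7522131915513 len 0.0246503886531986
tip off mark line mm (+ = ccw beyond): -1.976741398513767 along -4.010659201755595
fit [5.96258324e-01 9.96622033e-03 1.70662259e+02 1.71862350e+02] 1.2000909572458625 [ 0.95  0.03 -0.71 -0.1  -0.14  0.06]
```

>>> play_rows(rows=[[1,[0.01,-0.13,0],[0,0,-0.7]]])

```text
time: 14.05
ee_pos: [0.5184, 0.0401, 0.0906]
tcp_rot: [178.6, 1.4, 171.4]
wrist_force: [-0.4, 3.0, 0.3]
opening: 0.0
```

```bash
python3 -c "
from h import *
rel()
w=camera('wrist'); save(w,'w17.png',(220,110,380,230),5); rel()"
```

```text
t 14.05 pos [0.5184 0.0401 0.0906] yaw 171.4 r 79.4 ang 157.9 F [-0.4  3.   0.3]
t 14.1 pos [0.5183 0.0399 0.0906] yaw 171.4 r 79.4 ang 158.1 F [-0.4  3.5  0.2]
```

View pics/w17.png

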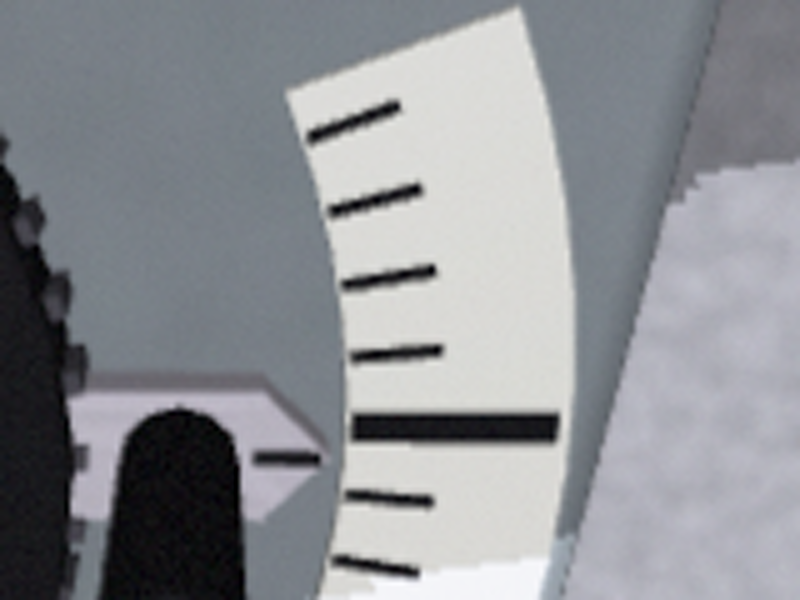

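```bash
python3 - <<'E'
from h import *
w=camera("wrist"); rel()
gap(w,F5(325,459),F5(353,427),F5(559,427))
s=camera("scene"); save(s,"s17.png",(235,145,315,205),None)
E
```

```text
t 14.15 pos [0.5183 0.04   0.0906] yaw 171.4 r 79.4 ang 158.1 F [0.6 2.2 0.1]
tip 171.43559671019318 0.09467618919240904 mi 171.65913517313047 0.09870763170425481 mo 171.70851030224912 len 0.024752334116086388
tip off mark line mm (+ = ccw beyond): -0.35204174194487037 along -4.033713507488664
fit [5.96188696e-01 1.00294939e-02 1.71634640e+02 1.71861395e+02] 0.2267558757593804 [ 1.11  0.03 -0.65 -0.04 -0.24 -0.01]
```

View pics/s17.png

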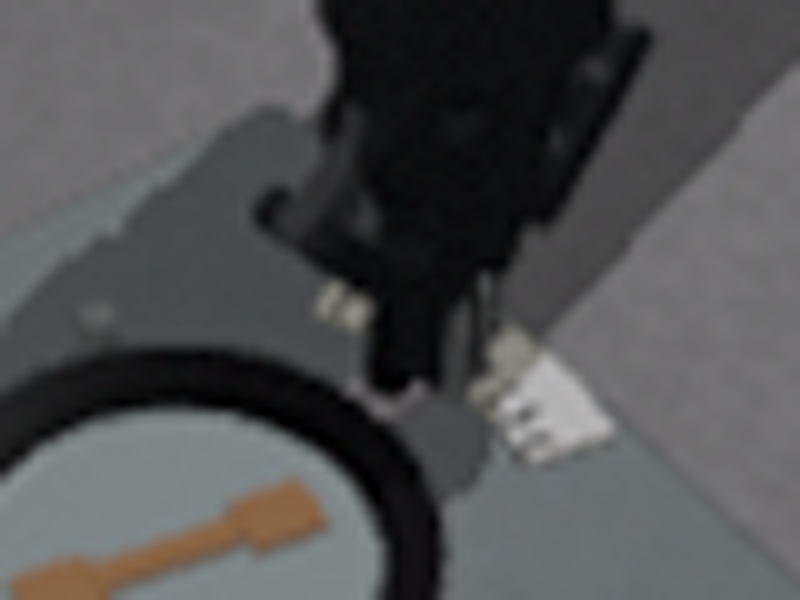

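By this view the pointer is about 0.2° short of the mark, within measuring error, so I'll retreat and check from above.

>>> play_rows(rows=[[1,[0,0.7,0],[0,0,0]],[1,[0,0.7,0],[0,0,0]],[1,[0,0.4,-1.5],[0,0,0]],[1,[0,0,-3],[0,0,0]],[1,[0,0,-2.5],[0,0,0]],[1,[0,1.5,0],[0,0,0]],[1,[0,2.5,0],[0,0,0]],[1,[0,2.5,0],[0,0,0]],[1,[0,0,0],[0,0,0]],[1,[0,0,0],[0,0,0]]])

```text
time: 15.2
ee_pos: [0.5297, 0.1268, 0.17]
tcp_rot: [178.7, 1.6, 171.3]
wrist_force: [-0.4, 0.7, 0.2]
opening: -0.0002
```

```bash
python3 -c "
from h import *
rel()
w=camera('wrist'); save(w,'w18.png'); save(w,'w18c.png',(190,50,350,170),5); t=camera('top'); save(t,'t18.png',(175,115,320,255),None); rel()"
```

```text
t 15.2 pos [0.5297 0.1268 0.17  ] yaw 171.3 r 132.1 ang 118.1 F [-0.4  0.7  0.2]
t 15.3 pos [0.5297 0.1262 0.1699] yaw 171.2 r 131.5 ang 118.3 F [0.1 0.1 0.1]
```

View pics/w18.png

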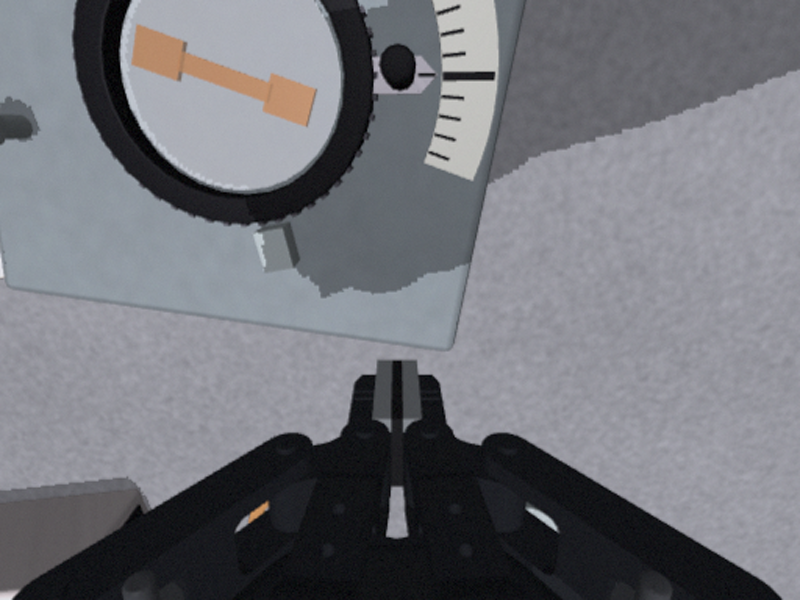

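View pics/w18c.png

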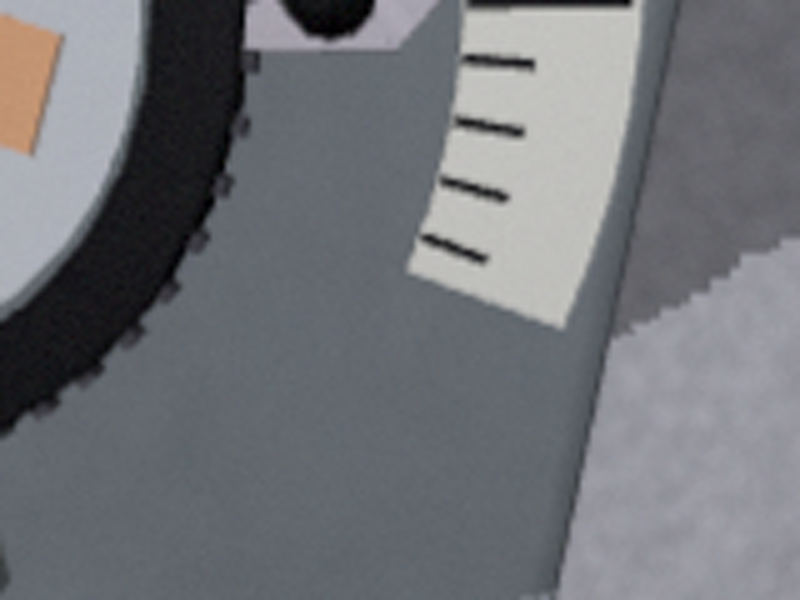

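View pics/t18.png

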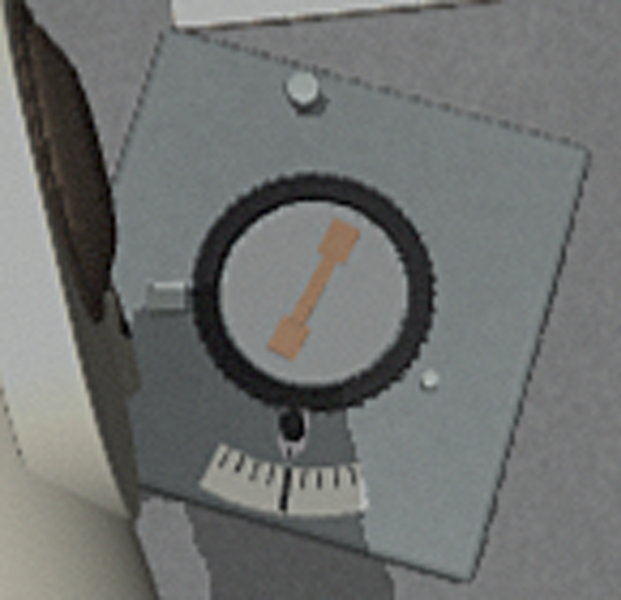

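```bash
python3 - <<'E'
from h import *
w=camera("wrist"); save(w,"w19.png",(230,15,330,90),8); print(w["xyz"])
E
```

```text
[0.51294375 0.04211025 0.29940599]
```

View pics/w19.png

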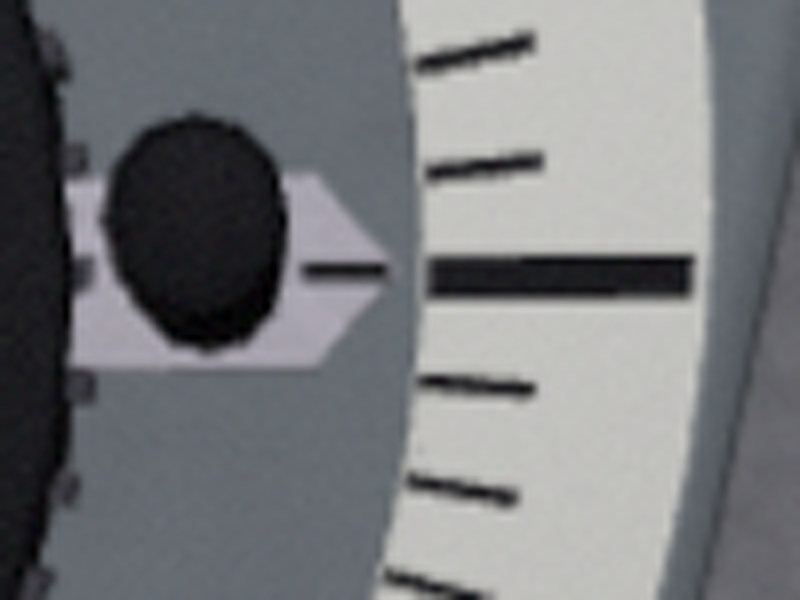

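```bash
python3 - <<'E'
from h import *
w=camera("wrist"); f=lambda x,y:F5(x,y,230,15,8)
gap(w,f(392,270),f(428,278),f(692,278))
from scipy.spatial.transform import Rotation
t=camera("top"); g=lambda x,y:((x+.5)/4.286+175-.5,(y+.5)/4.286+115-.5)
print(ray(t,[g(292,423)],.108)[0,:2],ray(t,[g(288,470),g(284,510)],.053)[:,:2])
print("px/deg:", 5/ (390-278)*1)
E
```

```text
tip 171.75873074659043 0.09473749341683091 mi 171.7697175112359 0.09859809297426908 mo 171.61994361539263 len 0.024826161245835327
tip off mark line mm (+ = ccw beyond): -0.0683359023001396 along -3.860039198526685
fit [5.95987341e-01 8.35085190e-03 1.70966441e+02 1.71018895e+02] 0.0524542461414228 [ 0.73  0.02 -0.44 -0.02 -0.21 -0.01]
[0.51325613 0.01973275] [[0.492716   0.0234657 ]
 [0.4699919  0.02583222]]
px/deg: 0.044642857142857144
```

Both views agree, with the pointer 0.05 to 0.2° from the mark. The specimen hasn't moved and the robot is clear, so I'll hand it in.

```bash
python3 - <<'E'
from workcell import job_done, get_obs
print(job_done(), get_obs()["time"])
E
```

```text
the job is handed in; nothing more can be done
the job is handed in; nothing more can be done
```

The strain viewer has been zeroed and set to its long mark, and I've handed the job in at about 15 s of the 64 s.

- **Zeroing:** I pushed the knob with the side of the shut fingers until the lever met the square stop. The force rose from about 4 N to 12 N and the lever stopped moving. The wrist and scene pictures both showed the lever against the stop.
- **Setting:** I lifted over the knob and pushed from the other side at about 3–4 N, taking shorter steps near the mark.
- **Pointer checks:** The last picture with the fingers still touching put the pointer 0.2° short of the mark. After I backed off, the near-overhead wrist picture put it within about 0.1°. A mark spacing is 5°.
- **Other checks:** In the top picture the specimen lay where it started, and the force reading was back to about 0 N with the tool clear and above the knob.
- **What disagreed:** My estimates of the ring's axis differed by up to about 4 mm between views. That has little effect on the final reading, because the pointer and the mark were compared in the same picture.

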